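# Seat a 45-degree wedge block in its bolting fixture and hold it with one diagonal push

### The arm

A 6-joint arm with a two-finger parallel gripper is mounted at the origin on the work surface; the furniture and walls round the work are solid. World frame = base frame: x ahead of the robot, y to its left, z up, the work surface at z = 0. Lengths are in m, angles in rad, forces in N, time in s.
With the tool pointing down it reaches from about 0.375 to 0.9 m from the base axis. Payload 3.1 kg.
Tool frame: the origin (TCP) lies on the centre line of the jaws, within the pads' length; the fingertips stand robot.tcp_to_tips ahead of it and the grasp point (between the pads) lies 3 mm ahead of it (robot.tcp_to_tips is the distance from the TCP to the fingertips, in m); z points along the fingers, y is the line along which they close (so a half turn about z gives the same grasp; the last joint's range is limited). The gripper opens to 87 mm and grips with 3 to 60 N. Pads are 19 mm wide; open, the fingers measure 117 mm over their backs; the gripper's body (75 mm by 190 mm) begins 51 mm behind the grasp point.
Start: joints at [-1.44, 0.527, 1.433, -0, 1.181, -0.178], TCP at [0.19, -0.595, 0.245] pointing down, gripper open.
Joint ranges: [-3.08, 3.08], [-0.75, 2.2], [0.22, 2.44], [-1.43, 4.57], [0, 2.65], [-2.85, 2.85]. Speed limits (rad/s): [2.79, 2.79, 3.14, 3.14, 3.14, 3.14].

### API

Orientations are given as a unit quaternion [x, y, z, w].
In Python, from rig import robot gives the robot as it stands. The module is installed in compiled form; this text tells all that it offers.
- The arm moves only by the shell command python3 -m jog 'ROWS' [FORCE]. ROWS is JSON, one flat list of numbers, 5 for each row, row after row: the finger opening in m, from 0 to 0.087, then the shift along the tool's x, y, z in m, then the turn about the tool's z in units of 10 degrees (1.0 is 10 degrees). In form: [claw, x, y, z, roll, claw, x, y, z, roll, ...]. A call has 1 to 20 rows; each row shifts and turns the commanded pose from where the row before left it, along the tool's axes as they then stand; what a row does not reach is not made up. A row lasts 1/8 s, in which the tool goes at most 62.5 mm and 10.7 degrees, less where a joint would pass 70% of its speed; a pose out of reach is approached as far as the arm can. A call with a gripper value outside its range is refused whole. The fingers move at their own pace and stop on an object; FORCE is the grip in N (left out, the last holds). Time passes only in rows, so rows that do not move let the fingers close. It gives the time, the measured TCP pose, the force, the opening and the grip force at its end, in the units of the state.
- robot.get_obs(): the state, without advancing time (a new reading comes with each control period).
- robot.camera(name): name is "scene" or "side" or "wrist"; returns the picture (384x512x3 uint8, blue, green, red); there is no depth.
- robot.camera_model(name): a dict with "fx", "fy", "cx", "cy" (pixels), "distortion" ([k1, k2, p1, p2, k3] as OpenCV has them; the pictures are not rectified), "R" (3x3) and "t" (3): a world point X has camera coordinates R X + t; the wrist camera has in their place "tool_from_camera" (4x4, takes a point from camera to tool coordinates, whose origin is the TCP and whose axes are the flange's). Camera axes: x right, y down, z forward; pixel columns grow to the right and rows downward; lengths in m; the calibration is good to about 2 mm. A picture is of the moment at which its call begins: read the wrist's pose just before it. camera_model takes no time and is no camera call.
- robot.hand_in(): hands the job in; it is judged then, once.
Trained networks look in the newest picture that a camera, given by its name, has taken for a name from the list of things; names that differ only in an ending like _2 or _b are one class to them, and where a whole thing is asked for, a point or a joint stands for the part that bears it (a point fixed in the world has none). Each returns a list of dicts, best first, with "conf" (0 to 1); they miss things now and then, are a little off and sometimes report something else, mostly with a low value. They report only what shows in the picture. A call takes as long as a camera call. They do not tell look-alikes from the thing itself.
- robot.look_for(camera, label): "extent" ([centre column, centre row, width, height] in pixels, round what is visible of it).
- robot.outline_of(camera, label): "region" (384x512 bool, what is visible of it) and "extent" ([centre column, centre row, width, height] in pixels, round what is visible of it).
The state is a dict: "time": time; "q": joint angles; "joint_velocities": joint speeds; "joint_torque": joint torques, N m; "position": TCP position; "tool_rot": TCP orientation; "ft_force": force on the tool from outside, world axes, zero at the start; "moment": the same for the moment, N m; "grip_width": finger opening in m; "grip_force": force on a finger pad.
Only numpy, scipy, OpenCV 4.12 (cv2) and the standard library are available. Lean on these libraries where they do the work, as an engineer would, in place of code of your own. Each camera call takes 0.05 s, during which the arm holds its last target. There are 200 camera calls.

### The job

Lift the orange spring-nosed push stick up and off its fork stand and, touching the aluminium wedge block with nothing but the stick, slide the block so that its end is against the brass side stop and its upright back is flush against the dark fence, sitting flat on the base plate, so that the screw holes line up. Finish while still holding: with the stick in the gripper, its nylon nose keeps pushing diagonally (forward and down) on the middle of the block's sloping face, hard enough to press the spring about half-way in, so that the block is held firmly against the fence and the plate together. Do not disturb the hex key, the parts box or the fibre cleaver.

Things in the scene. Friction and masses are not known exactly. Their poses are not given: they have to be found in the camera images.
- fixture: Bolting fixture, fixed to the table, dark grey, with a slippery coating (friction about 0.15). Base plate 170 (x) x 190 (y) x 12 mm; origin under the plate's centre on the table; the plate's top is at z = 12 mm. Its x axis points (roughly away from the robot) at the fence, y to the side stop, z up.
- base_plate: The fixture's dark base plate, same frame as the fixture; top face at z = 12 mm.
- fence: Upright dark fence on the far side of the plate, same frame as the fixture. Its flat face, which looks to -x, lies at x = +45 mm and reaches from y = -75 to +75 mm and 48 mm above the plate (top at z = 60 mm).
- side_stop: Brass side stop bar on the +y side of the plate, same frame as the fixture. Its face, which looks to -y, lies at y = +40 mm and reaches from x = -35 to +31 mm and 24 mm above the plate (top at z = 36 mm).
- wedge: Loose smooth aluminium wedge block (right-angle prism on its side), about 0.25 kg, standing on the base plate short of fence and stop. 56 mm deep (x), 60 wide (y), 56 high. Origin at the centre of its underside; upright back face at x = +28 mm, end faces at y = +-30 mm. Fully seated, its origin is at x = +17, y = +10, z = 12 mm in the fixture's frame and their axes are parallel.
- slope_mid (a point): Middle of the wedge block's bright 45-degree face, where it is to be pressed (well above it the block may tip); axes of the wedge. The face rises from the block's front edge (x = -28, z = 2 mm) to its back (x = +26, z = 56 mm); its outward normal is (-1, 0, 1)/sqrt 2.
- fork_stand: Fixed stand: dark base 120 x 100 x 10 mm, post at x = +52 mm, 154 mm high, and a level two-pronged steel fork pointing to -x (roughly at the robot) and open there. Origin on the table under the place where the stick hangs. Prongs 8 mm thick at y = +-14 mm, tops at z = 150 mm; their ends at x = -28 mm turn up to z = 161 mm.
- stick: Push stick, 194 mm long, 0.25 kg, hanging upright by its black collar (36 mm across, z = 0 to 8 mm) on the two prongs. Origin at the centre of the collar's underside, z along the stick towards the handle. The nylon nose does not pass up between the prongs: lift the stick 15 to 60 mm, to clear the turned-up ends, then draw it out to the fork's -x.
- handle_mid (a point): Middle of the stick's orange square handle, the place to grip, 45.5 mm above the stick's origin. Handle 22 x 22 mm, faces square to the stick's x and y, from z = 8 to 83 mm of the stick.
- nose_tip (a point): Tip of the stick's white nylon nose (moves with it; smooth, friction about 0.2), 111 mm below the stick's origin when not pressed: a half ball of 11 mm radius under a 22 mm round. Above it a steel shaft 14 mm in diameter (brass end 18 mm, down to z = -62 mm of the stick).
- nose (a joint): How far the sprung nose is pressed into the stick, m: 0 free, 0.014 fully in. The spring needs about 2 N to start and 0.9 N for each mm more; about 8 N half-way. Lean the stick 25 to 45 degrees forward (handle back, nose towards the fence) for the push: held upright it is loaded sideways and rather turns in the grip than presses its spring.
- hex_key: Black hex key 26 x 92 x 5 mm, loose on the table in front of the fixture; leave it alone. Origin under its centre.
- parts_box: Clear lidded parts box 74 x 105 x 29 mm, loose on the table behind the fixture; leave it alone. Origin under its centre.
- fibre_cleaver: Fibre cleaver 66 x 63 x 41 mm, grey-white with a blue button, loose on the foam pad; leave it alone. Origin under its centre.
Mind the look-alikes: they are no part of the job. Leave any blue or green look-alike of the stick alone.

How it is judged:
On the way:
1. the stick is held in the gripper, lifted off the fork and clear of the stand (contact force between the fingers and stick above 1 N and contact force between stick and fork_stand below 0.05 N and horizontal distance between stick and fork_stand above 0.06 m), for 0.1 s.
At the end, for the whole second after the job is handed in: The block sits flat on the plate, back within 2 mm of the fence, end within 3 mm of the stop, square within 0.05 rad; it presses the fence with over 2.5 N and the plate with over 5 N; the gripped stick touches only the block, its nose pressed in 2 to 12 mm; all is still (x of wedge in the frame of fixture between 0.015 and 0.019 m and y of wedge in the frame of fixture between 0.007 and 0.012 m and z of wedge in the frame of fixture below 0.014 m and angle between the x axis of wedge and the x axis of fixture, either way round below 0.05 rad and angle between wedge's own z axis and vertical below 0.04 rad and contact force between wedge and fence above 2.5 N and contact force between wedge and base_plate above 5 N and contact force between stick and wedge above 4 N and value of joint nose between 0.002 and 0.012 m and contact force between the fingers and stick above 2 N and contact force between stick and fixture below 0.5 N and contact force between stick and fork_stand below 0.1 N and linear speed of wedge below 0.01 m/s); the arm keeps its last pose, push and grip.
It fails at once if the gripper or arm touches the block (contact force between any of the fingers, the arm and wedge above 0.3 N).
It fails at once if the block is tipped over or knocked off (angle between wedge's own z axis and vertical above 0.5 rad).
It fails at once if a bystander is moved (distance of any of hex_key, parts_box, fibre_cleaver from where it was at the start of the episode above 0.015 m).
It also fails if it takes over 48 s, if anything falls off the work surface, if the arm or the gripper's body presses on something with over 40 N, if the wrist force passes 120 N, or if a joint passes its speed limit or range.

## Working session

There is one attempt and no reset: what is moved stays moved. The work goes in short steps, Python scripts to look and compute and a shell command to move; the robot and the scene stay as the last step left them, time stands still between calls to the robot, and variables do not carry over. Pictures are saved under pics/ and viewed, at most 10 in all, crops included, and the job is handed in when it is done.

```bash
mkdir -p pics; cat > h.py <<'E'
import numpy as np, cv2
from scipy.spatial.transform import Rotation as Rn
from rig import robot
def cam(name):
    m=robot.camera_model(name); K=np.array([[m['fx'],0,m['cx']],[0,m['fy'],m['cy']],[0,0,1]]); d=np.array(m['distortion'],float)
    if 'R' in m: R=np.array(m['R']);t=np.array(m['t'])
    else:
        o=robot.get_obs();T=np.eye(4);T[:3,:3]=Rn.from_quat(o['tool_rot']).as_matrix();T[:3,3]=o['position']
        C=np.linalg.inv(T@np.array(m['tool_from_camera']));R=C[:3,:3];t=C[:3,3]
    return K,d,R,t
def proj(c,X):
    K,d,R,t=c; return cv2.projectPoints(np.atleast_2d(np.array(X,float)),cv2.Rodrigues(R)[0],t,K,d)[0].reshape(-1,2)
def ray(c,uv):
    K,d,R,t=c; p=cv2.undistortPoints(np.array(uv,float).reshape(-1,1,2),K,d).reshape(-1,2)
    return -R.T@t,(np.c_[p,np.ones(len(p))]@R)
def onz(c,uv,z):
    o,v=ray(c,uv); return o+v*((z-o[2])/v[:,2])[:,None]
def tri(cs,uvs):
    A=np.zeros((3,3));b=np.zeros(3)
    for c,u in zip(cs,uvs):
        o,v=ray(c,[u]);v=v[0]/np.linalg.norm(v[0]);P=np.eye(3)-np.outer(v,v);A+=P;b+=P@o
    return np.linalg.solve(A,b)
E
python3 - <<'E'
from h import *
for n in ['scene','side','wrist']:
    im=robot.camera(n); cv2.imwrite(f'pics/{n}0.png',im)
    c=cam(n); print(n,-c[2].T@c[3])
    if n!='wrist':
        for l in ['stick','handle_mid','fork_stand','fixture','wedge','fence','side_stop','hex_key','parts_box','fibre_cleaver']:
            print(n,l,[(round(r['conf'],2),np.round(r['extent']).astype(int).tolist()) for r in robot.look_for(n,l)])
a=cv2.imread('pics/scene0.png');cv2.imwrite('pics/s0.png',cv2.resize(a,(800,600)))
a=cv2.imread('pics/side0.png');cv2.imwrite('pics/d0.png',cv2.resize(a,(800,600)))
print(robot.tcp_to_tips, robot.get_obs())
E
```

```text
scene [-0.09425525  0.63062912  0.67131885]
scene stick [(0.96, [245, 215, 15, 76]), (0.83, [258, 286, 17, 51])]
scene handle_mid [(0.6, [256, 284, 14, 47]), (0.59, [244, 215, 12, 80]), (0.57, [194, 262, 24, 79]), (0.52, [293, 180, 44, 24])]
scene fork_stand [(0.71, [245, 240, 67, 88])]
scene fixture [(0.59, [320, 206, 97, 60]), (0.22, [246, 214, 17, 78]), (0.17, [247, 243, 11, 19])]
scene wedge [(0.96, [319, 196, 28, 33])]
scene fence [(0.75, [308, 189, 51, 28])]
scene side_stop [(0.73, [319, 196, 28, 32]), (0.68, [305, 207, 19, 19])]
scene hex_key [(0.48, [317, 197, 32, 32])]
scene parts_box [(0.64, [291, 177, 47, 25])]
scene fibre_cleaver [(0.87, [222, 201, 22, 25]), (0.74, [245, 216, 16, 80])]
side [1.33886579 0.57190721 0.84322754]
side stick [(0.74, [360, 207, 17, 53]), (0.68, [337, 192, 11, 33]), (0.51, [312, 178, 15, 31])]
side handle_mid [(0.87, [360, 208, 19, 54]), (0.74, [312, 179, 13, 35]), (0.48, [339, 189, 4, 30])]
side fork_stand [(0.64, [308, 218, 29, 55])]
side fixture [(0.95, [220, 219, 78, 52])]
side wedge [(0.7, [217, 209, 20, 8])]
side fence [(0.63, [207, 219, 46
[... 323 characters left out ...]
': 1.15, 'q': array([-1.44050766e+00,  5.27485082e-01,  1.43269047e+00, -6.72326728e-06,
        1.18141141e+00, -1.78510944e-01]), 'joint_velocities': array([ 0.00131215, -0.00042344, -0.00126842,  0.000988  ,  0.00103804,
        0.00048527]), 'joint_torque': array([-4.30240743e-04, -4.40023184e+01, -1.76987278e+01,  6.34465157e-02,
        5.05891931e-02, -3.50599549e-06]), 'position': array([ 0.18996416, -0.59540989,  0.24456061]), 'tool_rot': array([ 9.88103815e-01,  1.53788334e-01, -3.17769460e-06,  2.76979362e-06]), 'ft_force': array([-0.8626173 , -0.28227196,  0.95496238]), 'moment': array([ 0.0415959 ,  0.0010426 , -0.01092093]), 'grip_force': 0.0, 'grip_width': 0.08728766417763194}
```

View pics/s0.png

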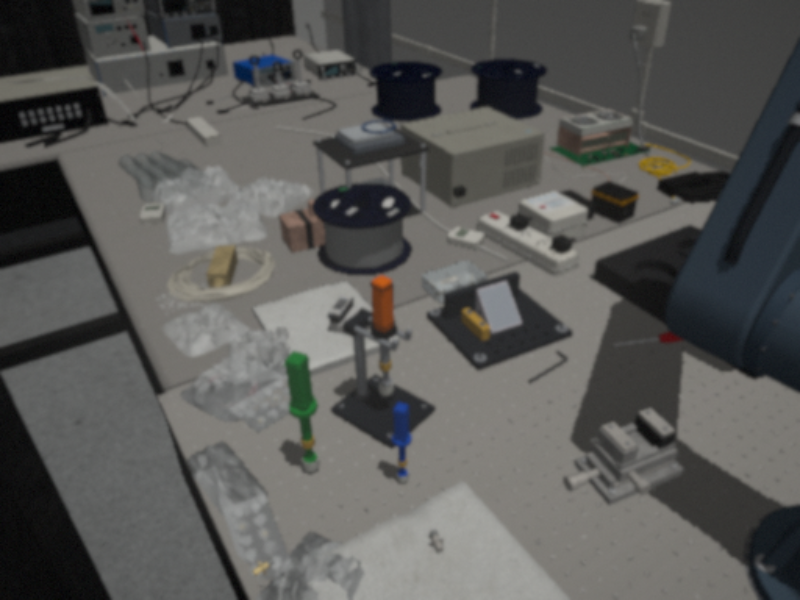

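View pics/d0.png

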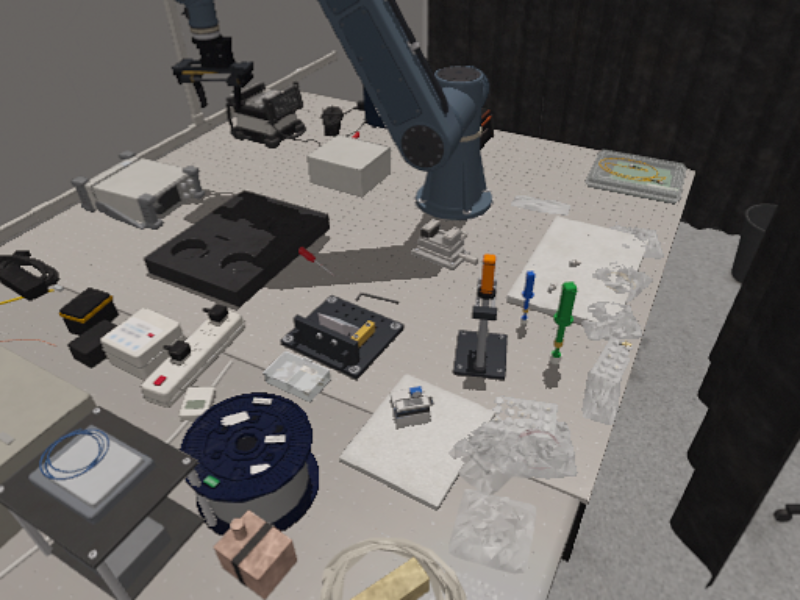

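The scene picture shows three candidates: orange at (245,193), green at (192,246) and blue at (257,272), in native pixels. In the side picture they are orange at (312,175), green at (362,195) and blue at (339,182). I choose the orange one, hanging on the fork. The fixture is at about (320,206) in the scene picture and (220,219) in the side picture.

```bash
cat > fit.py <<'E'
from h import *
from scipy.optimize import minimize
def box(x0,x1,y0,y1,z0,z1): return np.array([[x,y,z] for x in(x0,x1) for y in(y0,y1) for z in(z0,z1)])
FIX=[box(-.085,.085,-.095,.095,0,.012),box(.045,.06,-.075,.075,.012,.06),box(-.035,.031,.04,.055,.012,.036)]
STD=[box(-.06,.06,-.05,.05,0,.01)]
WED=[np.array([[x,y,z] for y in(-.03,.03) for x,z in((-.028,0),(.028,0),(-.028,.002),(.026,.056),(.028,.056))])]
def pose(p,X,z=0): 
    c,s=np.cos(p[2]),np.sin(p[2]); return np.c_[p[0]+c*X[:,0]-s*X[:,1],p[1]+s*X[:,0]+c*X[:,1],X[:,2]+z]
def mask(c,parts,p,z=0,S=4):
    m=np.zeros((384*S,512*S),np.uint8)
    for P in parts:
        cv2.fillConvexPoly(m,cv2.convexHull(((proj(c,pose(p,P,z))+.5)*S-.5).astype(np.int32)),255)
    return cv2.resize(m,(512,384),interpolation=cv2.INTER_AREA)/255.
def fit(cs,ms,parts,p0,z=0):
    f=lambda p:sum(-np.minimum(mask(c,parts,p,z),m).sum()/np.maximum(mask(c,parts,p,z),m).sum() for c,m in zip(cs,ms))
    best=None
    for dy in(-.3,0,.3):
        r=minimize(f,np.array(p0)+[0,0,dy],method='Nelder-Mead',options=dict(initial_simplex=np.array(p0)+[0,0,dy]+np.array([[0,0,0],[.03,0,0],[0,.03,0],[0,0,.2]]),xatol=1e-4,fatol=1e-4))
        if best is None or r.fun<best.fun: best=r
    return best
E
python3 - <<'E'
from fit import *
cs={n:cam(n) for n in('scene','side')}
ims={n:robot.camera(n) for n in cs}
uv={}
for n,im in ims.items():
    hsv=cv2.cvtColor(im,cv2.COLOR_BGR2HSV)
    m=cv2.inRange(hsv,(3,150,110),(14,255,255))
    k,_,st,ce=cv2.connectedComponentsWithStats(m); i=1+st[1:,4].argmax(); print(n,st[i],ce[i]); uv[n]=ce[i]
h=tri([cs[n] for n in cs],[uv[n] for n in cs]); print('handle mid',h,[proj(cs[n],h)-uv[n] for n in cs])
def ol(n,l,near):
    r=[q for q in robot.outline_of(n,l) if np.hypot(*(np.array(q['extent'][:2])-near))<25]
    if not r: print('none',n,l);return None
    print(n,l,r[0]['conf'],np.round(r[0]['extent'])); return r[0]['region'].astype(float)
for l,parts,nr,z in(('fixture',FIX,{'scene':(320,206),'side':(220,219)},0),('wedge',WED,{'scene':(319,196),'side':(217,209)},.012)):
    M={n:ol(n,l,nr[n]) for n in cs}; 
    ns=[n for n in cs if M[n] is not None and not(l=='wedge' and n=='side')]
    g=onz(cs['side'],[nr['side']],.02)[0]
    r=fit([cs[n] for n in ns],[M[n] for n in ns],parts,[g[0],g[1],0],z); print(l,ns,g,r.x,r.fun)
# stand base corners from side 800px
print(onz(cs['side'],np.array([[457,331],[508,334],[505,376],[454,372]])*.64,.01))
print('fixture corners side',onz(cs['side'],np.array([[283,340],[352,375],[403,328],[335,297]])*.64,.012))
print('fixture corners scene',onz(cs['scene'],np.array([[430,318],[481,364],[571,329]])*.64,.012))
print('stand corners scene',onz(cs['scene'],np.array([[333,407],[390,441],[434,408]])*.64,.01))
print('hex',onz(cs['scene'],np.array([[530,381],[565,353]])*.64,.003))
E
```

```text
scene [244 186   7  23 137] [247.20437956 196.7810219 ]
side [308 170   9  16 100] [311.85 177.07]
handle mid [0.51769425 0.2913899  0.18675701] [array([[-1.18487644,  0.94630107]]), array([[-0.81097628, -0.74608844]])]
scene fixture 0.96 [320. 206.  94.  60.]
side fixture 0.66 [219. 219.  79.  55.]
fixture ['scene', 'side'] [0.63652434 0.05029936 0.02      ] [ 0.60453402  0.02396927 -0.0721462 ] -1.59185023174971
scene wedge 0.62 [319. 196.  28.  31.]
side wedge 0.69 [217. 209.  25.  13.]
wedge ['scene'] [0.60181833 0.01720247 0.02      ] [ 0.60644729  0.01858987 -0.16712641] -0.9331090842213564
[[0.4963212  0.23263484 0.01      ]
 [0.45820429 0.32849276 0.01      ]
 [0.56986343 0.36379535 0.01      ]
 [0.60347727 0.27408152 0.01      ]]
fixture corners side [[ 0.67906507 -0.06702158  0.012     ]
 [ 0.69843939  0.10681296  0.012     ]
 [ 0.53960538  0.13114779  0.012     ]
 [ 0.51762812 -0.04782     0.012     ]]
fixture corners scene [[ 0.67147265  0.11672855  0.012     ]
 [ 0.52405102  0.11840339  0.012     ]
 [ 0.51474291 -0.06511898  0.012     ]]
stand corners scene [[0.56508801 0.35738956 0.01      ]
 [0.46203087 0.32188616 0.01      ]
 [0.483363   0.23480978 0.01      ]]
hex [[ 0.45853454  0.07299907  0.003     ]
 [ 0.4801052  -0.02027664  0.003     ]]
```

```bash
python3 -m jog '[0.087,0.033,-0.04,-0.015,0,0.087,0.033,-0.04,-0.015,0,0.087,0.033,-0.04,-0.015,0,0.087,0.033,-0.04,-0.015,0,0.087,0.033,-0.04,-0.015,0,0.087,0.033,-0.04,-0.015,0,0.087,0.033,-0.04,-0.015,0,0.087,0.033,-0.04,-0.015,0,0.087,0.033,-0.04,-0.015,0,0.087,0.033,-0.04,-0.015,0,0.087,0.033,-0.04,-0.015,0,0.087,0.033,-0.04,-0.015,0,0.087,0,0,0,0]'
python3 - <<'E'
from h import *
im=robot.camera('wrist'); c=cam('wrist'); cv2.imwrite('pics/w1.png',cv2.resize(im,(800,600))); cv2.imwrite('pics/w1n.png',im); np.save('w1.npy',np.array([c[2].ravel().tolist()+c[3].tolist()]))
print(c, robot.get_obs()['q'])
E
```

```text
time: 3.08
position: [0.4224, -0.015, 0.4259]
tool_rot: [0.988, 0.157, 0.002, 0.0]
ft_force: [-0.3, -0.3, 0.3]
grip_width: 0.0868
grip_force: 0.0
(array([[297.53242365,   0.        , 257.59442725],
       [  0.        , 297.53242365, 196.96317811],
       [  0.        ,   0.        ,   1.        ]]), array([-0.01184316,  0.        ,  0.        ,  0.        ,  0.        ]), array([[ 0.30894158, -0.95107961,  0.00163334],
       [-0.91344266, -0.29623666,  0.27904542],
       [-0.26491056, -0.0877007 , -0.96027651]]), array([-0.14718047,  0.29599711,  0.673438  ])) [-3.05085140e-01  4.85544326e-02  1.62340572e+00 -5.54832289e-04
  1.46846547e+00  9.52783363e-01]
```

View pics/w1.png

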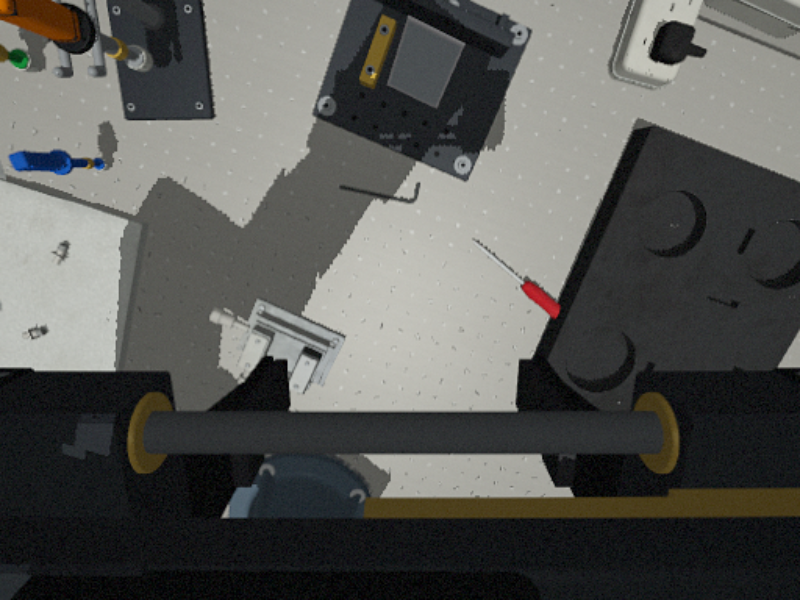

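The wrist picture, in native pixels, shows the fixture with the wedge at (274,38) and the brass stop at (241,32). The orange stick is on its stand at (35,13), the blue look-alike at (30,103) and the hex key at (245,123).

```bash
python3 - <<'E'
from h import *
c=cam('wrist')
def P(l,z): 
    q=onz(c,np.array(l)*.64,z); print(np.round(q,4).tolist()); return q
p=P([[315,115],[468,180],[532,28]],.012)
v=p[0]-p[1];print('yaw from y',np.arctan2(-v[0],v[1]),np.linalg.norm(v)); v=p[2]-p[1];print('yaw x',np.arctan2(v[1],v[0]),np.linalg.norm(v), 'centre',(p[0]+p[2])/2)
s=P([[127,119],[214,118],[206,0]],.01); v=s[0]-s[1];print('stand yaw y',np.arctan2(-v[0],v[1]),np.linalg.norm(v)); v=s[2]-s[1];print('yaw x',np.arctan2(v[1],v[0]))
f=P([[387,90],[436,107]],.014);t=P([[403,15],[465,43]],.068)
for a in(f,t): v=a[0]-a[1];print('wedge yaw',np.arctan2(-v[0],v[1]),np.linalg.norm(v))
print('wedge centre',(f.mean(0)+t.mean(0))/2)
P([[138,60]],.045); print(P([[340,186],[418,192]],.003))
E
```

```text
[[0.5232, 0.117, 0.012], [0.5102, -0.068, 0.012], [0.6774, -0.0788, 0.012]]
yaw from y -0.07018032879377274 0.185468493122329
yaw x -0.06444901511717187 0.1675022456514319 centre [0.60029535 0.01909984 0.012     ]
[[0.4551, 0.3163, 0.01], [0.4858, 0.2237, 0.01], [0.5971, 0.2556, 0.01]]
stand yaw y 0.3203630772316156 0.09755912537255937
yaw x 0.27891673577883863
[[0.5718, 0.0487, 0.014], [0.572, -0.0076, 0.014]]
[[0.6311, 0.0499, 0.068], [0.6269, -0.0139, 0.068]]
wedge yaw 0.004386243660488122 0.05630639549831412
wedge yaw -0.0659587956915305 0.06393162085520078
wedge centre [0.60043002 0.01926061 0.041     ]
[[0.5169, 0.2949, 0.045]]
[[0.4579, 0.0708, 0.003], [0.4795, -0.0181, 0.003]]
[[ 0.45785936  0.07081326  0.003     ]
 [ 0.4795368  -0.01811105  0.003     ]]
```

```bash
python3 -m jog '[0.087,0.016,-0.044,0.004,0,0.087,0.016,-0.044,0.004,0,0.087,0.016,-0.044,0.004,0,0.087,0.016,-0.044,0.004,0,0.087,0.016,-0.044,0.004,0,0.087,0.016,-0.044,0.004,0,0.087,0,0,0,0,0.087,0,0,0,0]'
python3 - <<'E'
from h import *
im=robot.camera('wrist'); cv2.imwrite('pics/w2.png',cv2.resize(im[:260],(788,400))); cv2.imwrite('pics/w2n.png',im)
c=cam('wrist'); print(-c[2].T@c[3],robot.get_obs()['position'],robot.get_obs()['tool_rot'])
E
```

```text
time: 4.12
position: [0.4327, 0.2613, 0.4]
tool_rot: [0.988, 0.153, -0.001, 0.001]
ft_force: [-0.0, -0.7, 0.6]
grip_width: 0.087
grip_force: 0.0
[0.50590061 0.28405083 0.53945615] [0.43280617 0.26117144 0.40022628] [ 9.88271096e-01  1.52708126e-01 -4.65943692e-04  5.02796303e-04]
```

View pics/w2.png

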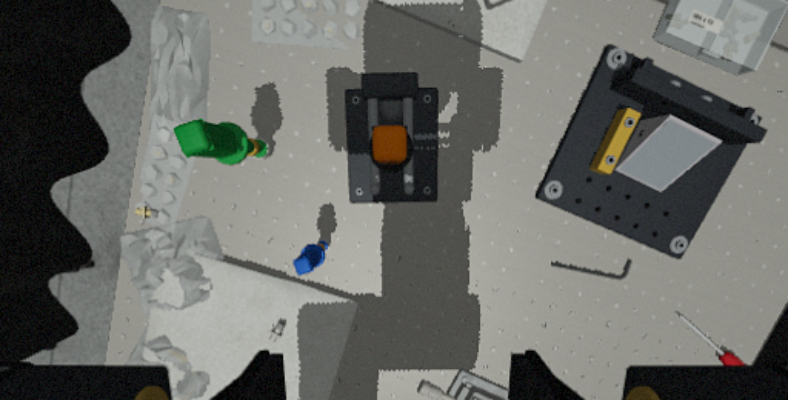

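The close view confirms the choice: the orange handle's top is square in the picture at native (253,94), between the prongs. Blue is at (201,169) and green at (133,92). The wedge's slope is centred at about (434,99).

```bash
python3 - <<'E'
from h import *
c=cam('wrist'); im=cv2.imread('pics/w2n.png'); s=1/1.539
hsv=cv2.cvtColor(im,cv2.COLOR_BGR2HSV); m=cv2.inRange(hsv,(3,150,60),(16,255,255)); m[:, :200]=0;m[:,300:]=0
k,_,st,ce=cv2.connectedComponentsWithStats(m); i=1+st[1:,4].argmax(); print(st[i],ce[i])
ct=max(cv2.findContours((_==i).astype(np.uint8),0,2)[0],key=cv2.contourArea); print(cv2.minAreaRect(ct))
print('top',onz(c,[ce[i]],.233),onz(c,[[390*s,144*s]],.233))
def P(l,z): return onz(c,np.array(l)*s,z)
p=P([[537,195],[681,258],[605,44]],.012); print(np.round(p,4).tolist())
q=P([[554,189],[680,243],[617,57]],.012)
for p in (p,q):
    v=p[0]-p[1];w=p[2]-p[0];print('yaw',np.arctan2(-v[0],v[1]),np.arctan2(w[1],w[0]),np.linalg.norm(v),np.linalg.norm(w),'c',(p[1]+p[2])/2)
b=P([[347,202],[438,202],[436,88],[347,88]],.01);print('stand',np.round(b,4).tolist(),b.mean(0))
w=np.r_[P([[617,170],[660,191]],.014),P([[721,139],[667,114]],.068)];print('wedge',np.round(w,4).tolist(),w.mean(0))
for a,bb in((0,1),(3,2)): v=w[a]-w[bb];print(np.arctan2(-v[0],v[1]),np.linalg.norm(v))
E
```

```text
[242  81  22  25 500] [252.66   92.828]
((252.5, 93.0), (24.0, 21.0), 90.0)
top [[0.51995389 0.2931245  0.233     ]] [[0.51952358 0.29222206 0.233     ]]
[[0.5277, 0.1243, 0.012], [0.5126, -0.0648, 0.012], [0.691, 0.1154, 0.012]]
yaw -0.07963277299834758 -0.05439848985573654 0.1896987808386744 0.16353054110586732 c [0.60182813 0.02531716 0.012     ]
yaw -0.0697464404530154 -0.07127811641171644 0.16442030207309602 0.14444799439645173 c [0.60594973 0.02146922 0.012     ]
stand [[0.4553, 0.3259, 0.01], [0.4865, 0.2277, 0.01], [0.5981, 0.2685, 0.01], [0.5695, 0.3586, 0.01]] [0.52734113 0.29518973 0.01      ]
wedge [[0.5798, 0.0507, 0.014], [0.5739, -0.0052, 0.014], [0.6303, -0.0104, 0.068], [0.6344, 0.0508, 0.068]] [0.60459013 0.0214706  0.041     ]
-0.10362244777689268 0.05621836942046459
-0.06800289763764779 0.061273915243305374
```

```bash
python3 -m jog '[0.087,0.046,-0.0015,0.01,0,0.087,0.0455,-0.0015,0.02,0,0.087,0,0,0.05,0,0.087,0,0,0.05,0,0.087,0,0,0.05,0,0.087,0,0,0.0215,0,0.02,0,0,0,0,0.015,0,0,0,0,0.015,0,0,0,0,0.015,0,0,0,0,0.015,0,0,0,0]' 30
```

```text
time: 5.55
position: [0.519, 0.2938, 0.1997]
tool_rot: [0.988, 0.154, 0.001, -0.0]
ft_force: [0.3, 0.4, -0.1]
grip_width: 0.0454
grip_force: 0.0
```

```bash
python3 -m jog '[0.015,0,0,0,0,0.015,0,0,0,0,0.015,0,0,0,0,0.015,0,0,0,0,0.015,0,0,0,0,0.015,0,0,0,0]' 30
```

```text
time: 6.3
position: [0.5188, 0.2936, 0.199]
tool_rot: [0.988, 0.154, -0.0, -0.0]
ft_force: [-0.4, -0.4, -0.0]
grip_width: 0.0217
grip_force: 30.0
```

```bash
python3 -m jog '[0.015,0,0,-0.015,0,0.015,0,0,-0.015,0,0.015,-0.03,0,0,0,0.015,-0.04,0,0,0,0.015,-0.03,0,0,0,0.015,-0.02,0,0,0,0.015,0,0,0,0,0.015,0,0,0,0,0.015,0,0,-0.038,0,0.015,0,0,-0.038,0,0.015,0.04,0,0,0,0.015,0.03,0,0,0,0.015,0.01,0,0,0,0.015,0,0,0,0]' 30
python3 - <<'E'
from h import *
im=robot.camera('side'); cv2.imwrite('pics/sd3.png',cv2.resize(im[100:260,230:400],(800,753))[:600])
E
```

```text
time: 8.05
position: [0.4809, 0.2814, 0.3045]
tool_rot: [0.988, 0.154, -0.001, 0.0]
ft_force: [0.3, 0.3, -3.2]
grip_width: 0.0221
grip_force: 30.0
```

View pics/sd3.png

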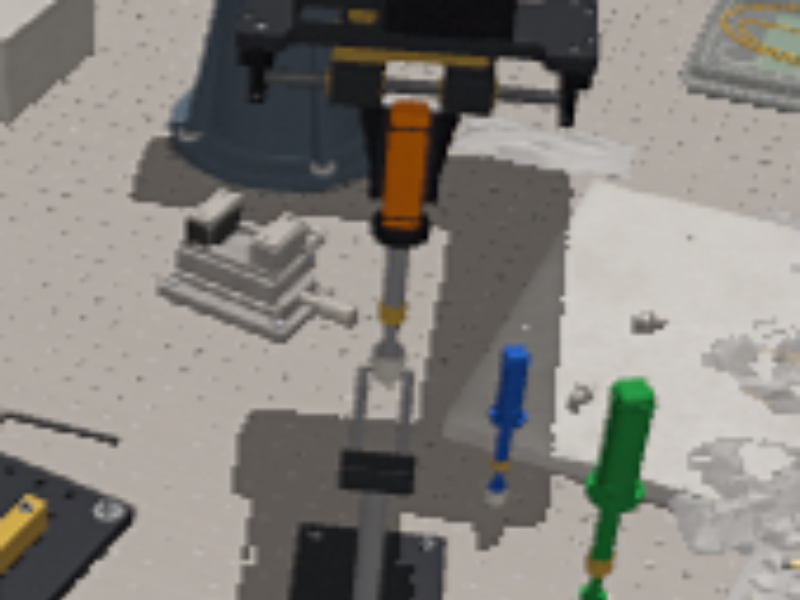

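The side crop shows the orange stick hanging upright in the gripper, its white nose (crop 385,360) right at the two prong ends. Next I lean it against them.

```bash
python3 -m jog '[0.015,0.0075,0,0,0,0.015,0.012,0,0,0,0.015,0.0125,0,0.001,0,0.015,0.012,0,0.0025,0,0.015,0.012,0,0.003,0,0.015,0.013,0,0.006,0,0.015,0.0135,0,0.006,0,0.015,0.01,0,0.007,0,0.015,0.01,0,0.007,0,0.015,0,0,0,0]' 15
python3 - <<'E'
from h import *
im=robot.camera('side'); cv2.imwrite('pics/sd4n.png',im);im2=robot.camera('scene');cv2.imwrite('pics/sc4n.png',im2)
a=cv2.resize(im[100:230,250:370],(554,600));b=cv2.resize(im2[90:240,190:300],(240,327)); 
o=np.zeros((600,800,3),np.uint8);o[:,:554]=a;o[:327,556:796]=b;cv2.imwrite('pics/m4.png',o)
E
```

```text
time: 9.35
position: [0.5793, 0.313, 0.2717]
tool_rot: [0.988, 0.154, 0.0, -0.0]
ft_force: [0.1, -0.6, -1.9]
grip_width: 0.0219
grip_force: 15.0
```

View pics/m4.png

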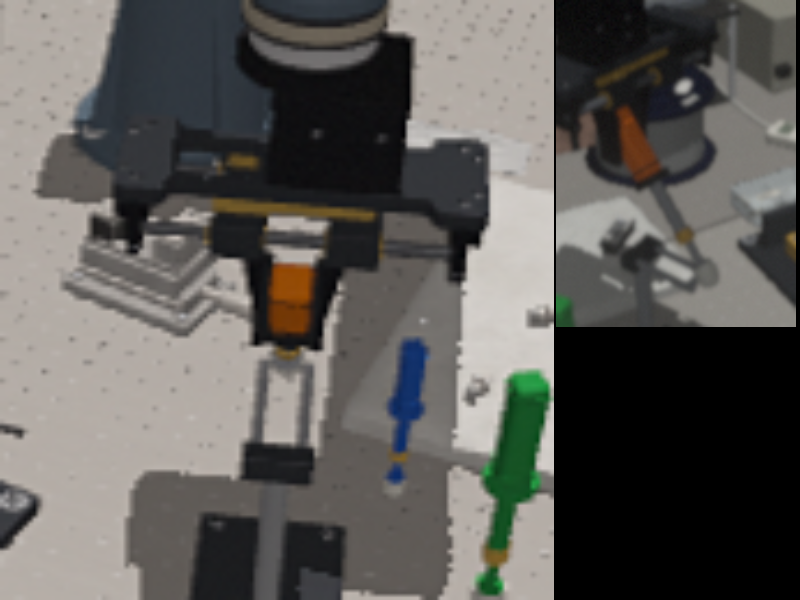

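```bash
python3 -m jog '[0.01,0,0,0,0,0.01,0,0,-0.03,0,0.01,0,0,-0.06,0,0.01,0,0,0,-1.05,0.01,0,0,0,-1.05,0.01,0,0,0,-1.05,0.01,0,0,0,-1.05,0.01,0,0,0,-1.05,0.01,0,0,0,-1.05,0.01,0,0,0,-1.05,0.01,0,0,0,-1.05,0.01,0,0,0,-1.05,0.01,0,0,0,-1.05,0.01,0,0,0,-1.05,0.01,0,0,0,-1.05,0.01,0,0,0,-1.05,0.01,0,0,0,-1.05,0.01,0,0,0,-1.05,0.01,0,0,0,0]' 55
python3 - <<'E'
from h import *
o=robot.get_obs();R=Rn.from_quat(o['tool_rot']).as_matrix();print('yaw',np.arctan2(R[1,0],R[0,0]))
c=cam('wrist');im=robot.camera('wrist');cv2.imwrite('pics/w5n.png',im);cv2.imwrite('pics/w5.png',cv2.resize(im,(800,600)))
print(c[2].tolist(),c[3].tolist(),o['q'],o['tool_rot'],o['position'])
E
```

```text
time: 11.82
position: [0.5778, 0.3129, 0.3626]
tool_rot: [0.043, 0.999, 0.0, -0.0]
ft_force: [0.0, 0.3, -2.9]
grip_width: 0.0216
grip_force: 55.0
yaw 3.055577617872485
[[0.08481912365924535, 0.9963963546327138, -0.0001440011054978053], [0.9574465714786515, -0.08146347430921297, 0.2768749990830682], [0.27586550894494666, -0.02362216815012815, -0.9609059340780627]] [-0.360397083133701, -0.5935744140250556, 0.3513807523695078] [ 3.26192287e-01  4.74679929e-01  1.19220817e+00  1.02108445e-03
  1.47500932e+00 -1.15868654e+00] [ 4.29943936e-02  9.99075173e-01  4.18976498e-04 -3.25484815e-04] [0.5777973  0.312938   0.36257345]
```

View pics/w5.png

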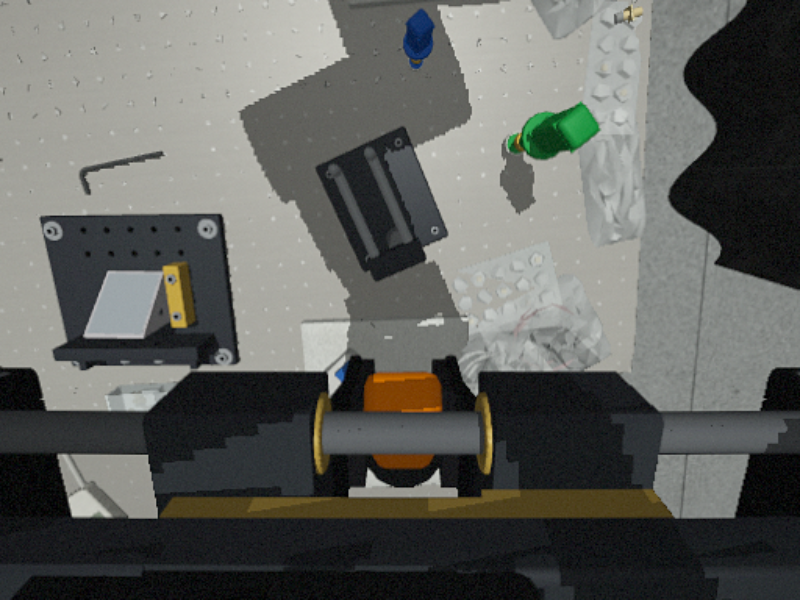

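The wrist picture shows the fixture's plate at the left (800-pixel corners (40,216), (220,214) and (238,362)), with the wedge's slope at about (127,304) and the brass stop at (178,295). The stick is gripped with its handle leaning back towards the camera and its nose hidden beyond.

```bash
cat > pl.py <<'E'
from h import *
E
python3 - <<'E'
from h import *
from scipy.optimize import minimize_scalar
c=cam('wrist')
P=lambda l,z: onz(c,np.array(l)*.64,z)
for nm,l in(('corner',[[220,214],[40,216],[238,362]]),('screw',[[208,228],[52,231],[224,356]])):
    p=P(l,.012); v=p[0]-p[1];w=p[2]-p[0];print(nm,np.round(p,4).tolist(),'yaw',np.arctan2(-v[0],v[1]),np.arctan2(w[1],w[0]),np.linalg.norm(v),np.linalg.norm(w),'c',(p[1]+p[2])/2)
w=np.r_[P([[163,271],[112,272]],.014),P([[148,338],[85,336]],.068)];print('wedge',np.round(w,4).tolist(),w.mean(0))
for a,bb in((0,1),(2,3)): v=w[a]-w[bb];print(np.arctan2(-v[0],v[1]),np.linalg.norm(v))
s=P([[178,266],[190,325],[165,268],[173,327]],.036);print('stop top',np.round(s,4).tolist())
# lean
cs=cam('scene'); G=np.array([.5793,.313,.2687]); ax=np.array([np.cos(.309),np.sin(.309),0])
for th in range(30,52,3):
    u=np.sin(np.radians(th))*ax+np.cos(np.radians(th))*np.array([0,0,1])
    print(th,np.round(proj(cs,[G-145.5e-3*u,G-102e-3*u]),1).tolist())
print('seen nose',(259.7,214.8),'brass',(190+(685-556)/2.18,90+237/2.18))
E
```

```text
corner [[0.5255, 0.1266, 0.012], [0.5108, -0.0623, 0.012], [0.6907, 0.115, 0.012]] yaw -0.07779175098575555 -0.07040600817540053 0.18945622834533138 0.1655712420582604 c [0.60071855 0.0263538  0.012     ]
screw [[0.5386, 0.1113, 0.012], [0.5272, -0.0541, 0.012], [0.6821, 0.1005, 0.012]] yaw -0.06931537060549063 -0.07517570302384047 0.1658126630170007 0.14384382071762286 c [0.60462052 0.02316033 0.012     ]
wedge [[0.5793, 0.0547, 0.014], [0.5756, -0.0005, 0.014], [0.6361, 0.0536, 0.068], [0.6287, -0.0089, 0.068]] [0.60495996 0.02471904 0.041     ]
-0.06716246956246634 0.055315116875212934
-0.1182986848927612 0.06290273214052032
stop top [[0.5721, 0.0831, 0.036], [0.6355, 0.082, 0.036], [0.573, 0.0694, 0.036], [0.6362, 0.0635, 0.036]]
30 [[248.8, 216.8], [240.4, 198.2]]
33 [[251.1, 216.5], [241.9, 197.9]]
36 [[253.3, 216.0], [243.5, 197.4]]
39 [[255.5, 215.3], [245.0, 196.9]]
42 [[257.6, 214.5], [246.4, 196.2]]
45 [[259.7, 213.5], [247.8, 195.3]]
48 [[261.6, 212.2], [249.1, 194.4]]
51 [[263.5, 210.8], [250.3, 193.3]]
seen nose (259.7, 214.8) brass (249.1743119266055, 198.71559633027522)
```

```bash
python3 -m jog '[0.01,0.005,-0.043,0.005,0,0.01,0.005,-0.043,0.015,0,0.01,0.005,-0.043,0.015,0,0.01,0.005,-0.043,0.015,0,0.01,0.005,-0.043,0.015,0,0.01,0.005,-0.043,0.015,0,0.01,0.004,-0.043,0.02,0,0.01,0.0035,-0.042,0.02,0,0.01,0,0,0.03,0,0.01,0,0,0.03,0,0.01,0,0,0,0]'
python3 - <<'E'
from h import *
im=robot.camera('side'); cv2.imwrite('pics/sd6n.png',im)
w=robot.camera('wrist'); cv2.imwrite('pics/w6n.png',w)
a=cv2.resize(im[140:260,150:290],(700,600),interpolation=cv2.INTER_CUBIC);cv2.imwrite('pics/sd6.png',a)
o=robot.get_obs(); G=o['position']-[0,0,.003]; c=cam('side')
ax=np.array([np.cos(-.086),np.sin(-.086),0])
for th in(36,39,42,45,48):
    u=np.sin(np.radians(th))*-ax+np.cos(np.radians(th))*np.array([0,0,1]); print(th,((proj(c,[G-.1455*u,G-.062*u])-[150,140])*5).round().tolist())
E
```

```text
time: 13.25
position: [0.5107, -0.0258, 0.1811]
tool_rot: [0.043, 0.999, 0.001, -0.002]
ft_force: [0.1, -1.2, -2.0]
grip_width: 0.0213
grip_force: 55.0
36 [[265.0, 267.0], [303.0, 142.0]]
39 [[258.0, 267.0], [300.0, 141.0]]
42 [[251.0, 266.0], [297.0, 140.0]]
45 [[244.0, 264.0], [294.0, 139.0]]
48 [[238.0, 262.0], [292.0, 138.0]]
```

View pics/sd6.png

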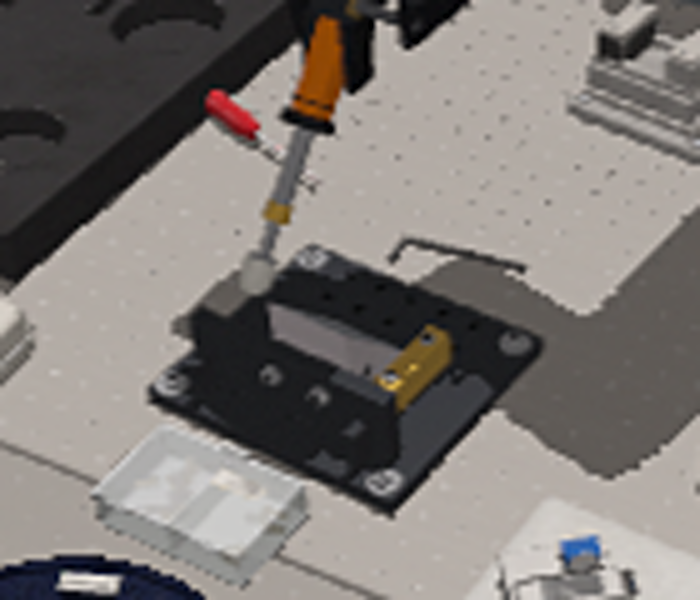

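The side crop shows the leaned stick with its nose at (257,275), on the −y side of the wedge and matching a lean of about 40°. The stop is clear, and the parts box at (200,505) and hex key at (455,255) are untouched.

```bash
python3 -m jog '[0.01,-0.004,0,0.012,0,0.01,0,0,0.02,0,0.01,0,0,0,0,0.01,0,0.008,0,0,0.01,0,0.006,0,0,0.01,0,0.003,0,0,0.01,0,0.003,0,0,0.01,0,0,0,0]'
python3 -m jog '[0.01,0,0.002,0,0,0.01,0,0.002,0,0,0.01,0,0,0,0]'
```

```text
time: 14.35
position: [0.518, -0.0062, 0.1507]
tool_rot: [0.042, 0.999, 0.0, 0.0]
ft_force: [0.2, 0.4, -2.0]
grip_width: 0.0216
grip_force: 55.0
time: 14.72
position: [0.5182, -0.0023, 0.1505]
tool_rot: [0.042, 0.999, 0.0, -0.0]
ft_force: [-0.3, -0.8, -2.2]
grip_width: 0.0214
grip_force: 55.0
```

```bash
python3 - <<'E'
from h import *
im=robot.camera('wrist'); cv2.imwrite('pics/w7n.png',im); cv2.imwrite('pics/w7.png',cv2.resize(im[:,:],(800,600)))
robot.camera('side')
s=robot.camera('side'); cv2.imwrite('pics/s7n.png',s)
E
```

```text
(no output)
```

View pics/w7.png

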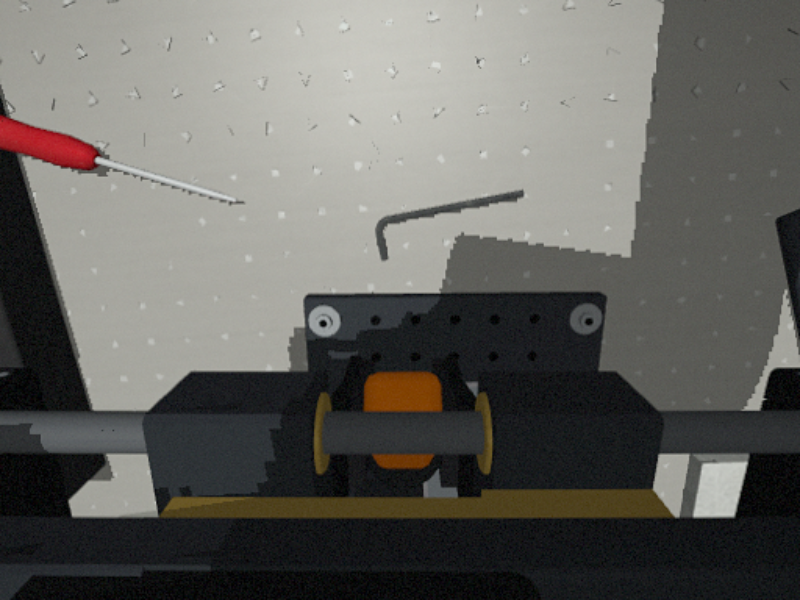

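The wrist picture shows the plate's front edge (800-pixel, (304,296) to (605,293)) and the undisturbed hex key; the wedge is hidden behind the gripper. I keep pushing until the stop is felt.

```bash
python3 -m jog '[0.01,0,0.002,0,0,0.01,0,0.001,0,0,0.01,0,0,0,0]';python3 -m jog '[0.01,0,0.0015,0,0,0.01,0,0,0,0]';python3 -m jog '[0.01,0,0.0015,0,0,0.01,0,0,0,0]'
python3 - <<'E'
from h import *
o=robot.get_obs();print(o['ft_force'],o['moment'],o['position'])
c=cam('side');im=robot.camera('side');cv2.imwrite('pics/s8n.png',im);cv2.imwrite('pics/s8.png',cv2.resize(im[160:250,170:275],(700,600),interpolation=cv2.INTER_CUBIC))
E
```

```text
time: 15.25
position: [0.5185, 0.0002, 0.1506]
tool_rot: [0.042, 0.999, -0.0, -0.0]
ft_force: [0.1, -3.0, -1.8]
grip_width: 0.0215
grip_force: 55.0
time: 15.5
position: [0.5186, 0.001, 0.1506]
tool_rot: [0.042, 0.999, -0.001, -0.0]
ft_force: [-0.6, -4.7, -2.5]
grip_width: 0.0214
grip_force: 55.0
time: 15.75
position: [0.5187, 0.0018, 0.1507]
tool_rot: [0.042, 0.999, -0.002, -0.0]
ft_force: [-1.4, -7.6, -1.2]
grip_width: 0.0216
grip_force: 55.1
[-1.353385   -7.58855568 -1.23798203] [-1.95897508  0.38884668 -0.72780327] [0.51869226 0.00175898 0.15067597]
```

View pics/s8.png

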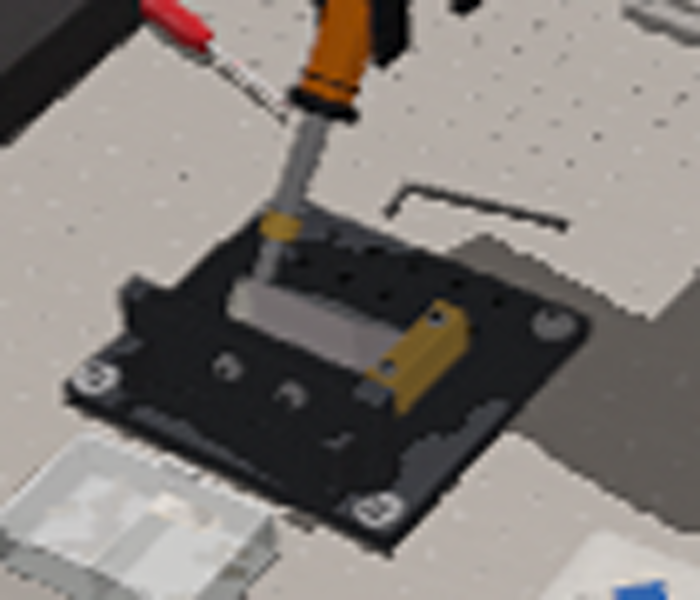

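The side crop shows the block's end meeting the brass stop near (370,350), with the nose at its −y end, and the force has risen to 7.6 N. I back off, rise, and go round to the front of the slope.

```bash
python3 -m jog '[0.01,0,-0.006,0,0,0.01,0,-0.008,0,0,0.01,0,0,-0.03,0,0.01,0,0,-0.03,0,0.01,0.04,0,0,0,0.01,0,0.03,0,0,0.01,0,0.022,0,0,0.01,0,0,0.027,0,0.01,0,0,0.02,0,0.01,0,0,0,0,0.01,0,0,0,0]'
python3 - <<'E'
from h import *
o=robot.get_obs();print(o['ft_force'],o['moment'],o['position'])
for n in('side','scene'):
    robot.camera(n)
    for l in('wedge','nose_tip','stick'): print(n,l,[(round(r['conf'],2),np.round(r['extent'],1).tolist()) for r in robot.look_for(n,l)])
    c=cam(n); G=o['position']-[0,0,.003]; print(proj(c,G+np.array([.0935*.9963,-.0935*.0859,-.1115])))
E
```

```text
time: 17.18
position: [0.4826, 0.0447, 0.1641]
tool_rot: [0.042, 0.999, 0.0, 0.001]
ft_force: [-0.4, 0.2, -3.0]
grip_width: 0.0216
grip_force: 55.0
[-0.35058226  0.20868928 -2.97820745] [ 0.12086902 -0.10182611 -0.05483088] [0.48262215 0.04467755 0.16406461]
side wedge [(0.66, [216.8, 210.4, 24.5, 11.1])]
side nose_tip [(0.61, [308.2, 211.8, 32.4, 69.6]), (0.48, [226.8, 193.8, 6.3, 14.0]), (0.45, [353.4, 229.6, 7.4, 8.4])]
side stick [(0.86, [360.0, 205.6, 21.0, 54.4]), (0.77, [232.1, 176.1, 20.5, 50.7]), (0.58, [335.9, 192.3, 8.9, 35.7])]
[[225.86559136 198.95398897]]
scene wedge [(0.73, [313.8, 198.6, 29.6, 31.7])]
scene nose_tip [(0.51, [291.7, 179.5, 43.2, 24.8]), (0.46, [321.4, 197.3, 9.8, 13.0]), (0.41, [198.1, 295.4, 11.9, 15.8])]
scene stick [(0.83, [192.7, 265.1, 23.2, 79.3]), (0.63, [257.1, 285.1, 14.8, 51.1]), (0.62, [337.0, 187.6, 42.0, 33.1])]
[[321.65556175 199.89000934]]
```

```bash
python3 -m jog '[0.01,-0.008,0,0,0,0.01,-0.008,0,0,0,0.01,-0.004,0,0,0,0.01,-0.004,0,0,0,0.01,-0.004,0,0,0,0.01,-0.003,0,0,0,0.01,0,0,0,0]' 60; python3 -m jog '[0.01,-0.002,0,0,0,0.01,-0.002,0,0,0,0.01,0,0,0,0]';python3 -m jog '[0.01,-0.002,0,0,0,0.01,0,0,0,0]'
```

```text
time: 18.45
position: [0.5125, 0.0422, 0.1634]
tool_rot: [0.042, 0.999, 0.0, -0.001]
ft_force: [-1.2, 1.0, 0.3]
grip_width: 0.0215
grip_force: 60.0
time: 18.82
position: [0.5161, 0.0419, 0.1634]
tool_rot: [0.042, 0.999, 0.0, -0.001]
ft_force: [-4.3, 0.7, -0.4]
grip_width: 0.0216
grip_force: 60.0
time: 19.08
position: [0.5183, 0.0417, 0.1635]
tool_rot: [0.042, 0.999, 0.0, -0.001]
ft_force: [-5.2, 0.8, 1.2]
grip_width: 0.0217
grip_force: 60.0
```

```bash
python3 -m jog '[0.01,-0.001,0,0.001,0,0.01,-0.001,0,0.0015,0,0.01,0,0,0,0,0.01,0,0,0,0]'
python3 - <<'E'
from h import *
o=robot.get_obs();print(o['ft_force'],o['moment'],o['position'],o['tool_rot'])
F=[]
for n in('side','scene','side','scene'):
    robot.camera(n); F.append(robot.get_obs()['ft_force'])
    for l in('wedge','nose_tip','stick'): print(n,l,[(round(r['conf'],2),np.round(r['extent'],1).tolist()) for r in robot.look_for(n,l)][:3])
    c=cam(n);t=-.072
    f=lambda x,y,z:[.604+np.cos(t)*x-np.sin(t)*y,.0245+np.sin(t)*x+np.cos(t)*y,z]
    W=np.array([f(.017+x,.010+y,.012+z) for y in(-.03,.03) for x,z in((-.028,.002),(.026,.056),(.028,0))])
    p=proj(c,W);print('pred wedge',(p.max(0)+p.min(0))/2,np.ptp(p,axis=0),'slope mid',proj(c,f(.016,.01,.041)))
print(np.mean(F,0))
E
```

```text
time: 19.58
position: [0.52, 0.0416, 0.1612]
tool_rot: [0.042, 0.999, 0.0, -0.001]
ft_force: [-5.8, -0.2, 3.3]
grip_width: 0.0215
grip_force: 60.0
[-5.83132273 -0.18749219  3.28502792] [0.2054686  1.09975317 0.00303882] [0.51999319 0.04161518 0.16121775] [ 4.18509576e-02  9.99123312e-01  5.95969717e-05 -1.04927449e-03]
side wedge []
side nose_tip []
side stick [(0.71, [225.7, 180.9, 19.2, 49.2]), (0.62, [360.2, 204.1, 22.0, 55.0]), (0.6, [337.6, 191.1, 9.4, 36.1])]
pred wedge [217.26474373 214.71101083] [27.58782727 20.73137266] slope mid [[217.5289402 209.2035591]]
scene wedge [(0.84, [312.0, 194.3, 30.6, 27.3])]
scene nose_tip []
scene stick [(0.94, [256.0, 284.4, 14.4, 49.8]), (0.57, [193.5, 264.4, 20.0, 75.8]), (0.51, [329.0, 179.8, 35.4, 34.7])]
pred wedge [311.14833354 194.2742365 ] [30.02456499 32.7997437 ] slope mid [[311.80160236 194.03329483]]
side wedge [(0.47, [215.6, 212.1, 19.8, 5.1])]
side nose_tip [(0.57, [219.8, 203.3, 7.3, 5.6]), (0.57, [355.5, 227.2, 12.2, 13.6]), (0.32, [216.8, 209.9, 20.9, 8.7])]
side stick [(0.7, [336.6, 189.6, 10.1, 36.2]), (0.68, [361.6, 207.8, 19.1, 55.3]), (0.6, [226.5, 182.4, 22.6, 52.8])]
pred wedge [217.26474373 214.71101083] [27.58782727 20.73137266] slope mid [[217.5289402 209.2035591]]
scene wedge [(0.67, [311.0, 193.2, 30.6, 31.3])]
scene nose_tip [(0.68, [310.9, 193.8, 28.8, 31.3]), (0.61, [314.5, 188.7, 6.8, 12.4]), (0.61, [198.9, 296.8, 11.2, 13.5])]
scene stick [(0.71, [255.8, 284.1, 14.1, 52.5]), (0.68, [193.9, 264.1, 22.1, 80.8])]
pred wedge [311.14833354 194.2742365 ] [30.02456499 32.7997437 ] slope mid [[311.80160236 194.03329483]]
[-6.37298013  0.83870021  3.34011756]
```

```bash
python3 -m jog '[0.01,0,0,0,0,0.01,0,0,0,0,0.01,0,0,0,0,0.01,0,0,0,0,0.01,0,0,0,0,0.01,0,0,0,0,0.01,0,0,0,0,0.01,0,0,0,0]'
python3 - <<'E'
from fit import *
F=[];P=[]
c=cam('scene')
for i in range(4):
    robot.camera('scene');F.append(robot.get_obs()['ft_force'])
    r=[q for q in robot.outline_of('scene','wedge') if abs(q['extent'][0]-311)<6]
    if r:
        m=r[0]['region'].astype(np.uint8); h=cv2.convexHull(np.argwhere(m)[:,::-1].astype(np.int32)); mm=np.zeros_like(m);cv2.fillConvexPoly(mm,h,1)
        s=fit([c],[mm.astype(float)],WED,[.622,.033,-.07],.012); P.append([*s.x,s.fun])
print(np.mean(F,0)); print(np.round(P,4)); 
t=-.072; print('expected',.604+np.cos(t)*.017-np.sin(t)*.01,.0245+np.sin(t)*.017+np.cos(t)*.01)
E
```

```text
time: 21.38
position: [0.52, 0.0416, 0.1613]
tool_rot: [0.042, 0.999, 0.0, -0.001]
ft_force: [-5.7, 0.1, 2.4]
grip_width: 0.0217
grip_force: 60.0
[-6.23729558  0.63757856  3.75858002]
[[ 0.6219  0.0298 -0.0773 -0.8584]
 [ 0.6223  0.0281 -0.0464 -0.8598]
 [ 0.6208  0.0279 -0.0536 -0.8752]
 [ 0.6231  0.0276 -0.0227 -0.8634]]
expected 0.6216753331135821 0.03325114845742576
```

```bash
python3 -c "
from rig import robot
print(robot.hand_in())"
```

```text
the job is handed in; nothing more can be done
None
```

I handed the job in at about 21 s of the 48 s with the block held against the fence and side stop, but no verdict came back. The stick presses the slope at about 8 N (spring about half-way by estimate). I judged the seating from force readings and network outline fits, because my ten views were used up before the final push.

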